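# Flip the status tags of a dosing deck to match the full cups

## Robot

A 6-joint arm with a two-finger parallel gripper is mounted at the origin on the work surface. World frame = base frame: x ahead of the robot, y to its left, z up, the work surface at z = 0. Lengths are in mm, angles in rad, forces in N, time in s.
With the tool pointing down it reaches from about 400 to 925 mm from the base axis. Payload 12.5 kg.
Tool frame: the origin (TCP) lies midway between the tips of the shut fingers; the grasp point (between the pads) lies 19 mm behind it; z points along the fingers, y is the line along which they close (so a half turn about z gives the same grasp; the last joint's range is limited). The gripper opens to 95 mm and grips with 3 to 60 N. Pads are 20 mm wide; open, the fingers measure 119 mm over their backs; the gripper's body (75 mm by 180 mm) begins 59 mm behind the grasp point.
Start: joints at [1.147, 0.491, 1.559, -0, 1.092, -0.106], TCP at [195.282, 593.727, 214.661] pointing down, gripper open.
Joint ranges: [-3.1, 3.1], [-0.84, 2.19], [0.05, 2.79], [-1.13, 4.28], [0.06, 2.93], [-2.69, 2.69]. Speed limits (rad/s): [2.22, 2.22, 2.79, 3.14, 3.14, 3.14].

## Interface

Orientations are given as [roll, pitch, yaw] about the fixed x, y, z axes, in that order (R = Rz(yaw) Ry(pitch) Rx(roll)).
In Python, from cell import state, read_camera, camera_info, env gives the robot as it stands.
- The arm moves only by the tool move_arm, never from a script. Its argument "commands" is a list of rows, each a list of 3 entries, a list of its own where there are three numbers: the shift along the world's x, y, z in cm, then the turn, a rotation vector about the world's x, y, z in degrees, then the opening, from 0 (shut) to 1 (fully open). A call has 1 to 10 rows; each row shifts and turns the commanded pose from where the row before left it; what a row does not reach is not made up. A row lasts 1/10 s, in which the tool goes at most 50 mm and 8.59 degrees, less where a joint would pass 70% of its speed; a pose out of reach is approached as far as the arm can. A call with a gripper value outside its range is refused whole. The fingers move at their own pace and stop on an object; the grip force is fixed at half the most. Time passes only in rows, so rows that do not move let the fingers close. It gives the time, the measured TCP pose, the force, the opening and the grip force at its end, in the units of the state.
- state(): the state, without advancing time (a new reading comes with each control period).
- read_camera(name): name is "scene" or "top" or "wrist"; returns the picture (400x640x3 uint8, blue, green, red); there is no depth.
- camera_info(name): a dict with "K" (3x3 intrinsics, pixels), "k1" (the pictures are not rectified: a ray, as slopes to the right and down, at radius r is drawn at 1 + k1 r^2 times it, then the intrinsics apply), "cam_to_world" (4x4, takes a point from camera to world coordinates). Camera axes: x right, y down, z forward; pixel columns grow to the right and rows downward; lengths in mm; the calibration is good to about 2 mm. A picture is of the moment at which its call begins: read the wrist's pose just before it. camera_info takes no time and is no camera call; for the wrist camera it gives the pose at the moment of the call.
- env.job_done(): hands the job in; it is judged then, once.
The state is a dict: "t": time; "joints": joint angles; "qvel": joint speeds; "tau": joint torques, N m; "eef_pos": TCP position; "tcp_rot": TCP orientation; "ft_force": force on the tool from outside, world axes, zero at the start; "moment": the same for the moment, N m; "opening": opening from 0.0 (shut) to 1.0 (fully open); "grip_force": force on a finger pad.
Only numpy, scipy, OpenCV 4.12 (cv2) and the standard library are available. Lean on these libraries where they do the work, as an engineer would, in place of code of your own. Each camera call takes 0.05 s, during which the arm holds its last target. There are 200 camera calls.

## Task

Each grey cup on the white deck has a red-and-green flip tag standing straight in front of it, on the robot's side. With a fingertip, gently push over whichever tags are wrong, so that the tags of the two full cups (seven orange-capped vials each) lean with their green face up and the tags of the other two cups lean with their red face up. Leave the cups, the loose vial, the jar and the brush where they stand.

Things in the scene. Friction and masses are not known exactly. Their poses are not given: they have to be found in the camera images.
- tag1 (a joint): angle in rad of flip tag 1, a stiff plate 44 mm wide, 5 mm thick, reaching 60 mm from its hinge, green on one broad face and red on the other. 0 is upright. At the stop +0.61 it leans 35 degrees towards the -y side of its stand (the robot's right) and the GREEN face looks up; at the stop -0.61 it leans towards +y (the robot's left) and the RED face looks up. Light (40 g), almost free hinge: pushed past upright by 0.2 rad or more it falls over to the other stop by itself
- stand1: aluminium stand of flip tag 1, fixed to the deck, foot 56 x 44 mm, 56 mm high. Origin: centre of its underside, on the deck's top. The hinge line runs along the stand's x axis (the deck's x axis, away from the robot), 50 mm above the origin; the two hinge cheeks, up to 27.5 mm either side in x, end 6 mm above the hinge line
- tag1_edge (a point): middle of the free edge of flip tag 1, 60 mm from the hinge line; about 99 mm above the stand's underside and 34 mm to one side of the hinge when leaning at a stop
- tag2 (a joint): angle in rad of flip tag 2, a stiff plate 44 mm wide, 5 mm thick, reaching 60 mm from its hinge, green on one broad face and red on the other. 0 is upright. At the stop +0.61 it leans 35 degrees towards the -y side of its stand (the robot's right) and the GREEN face looks up; at the stop -0.61 it leans towards +y (the robot's left) and the RED face looks up. Light (40 g), almost free hinge: pushed past upright by 0.2 rad or more it falls over to the other stop by itself
- stand2: aluminium stand of flip tag 2, fixed to the deck, foot 56 x 44 mm, 56 mm high. Origin: centre of its underside, on the deck's top. The hinge line runs along the stand's x axis (the deck's x axis, away from the robot), 50 mm above the origin; the two hinge cheeks, up to 27.5 mm either side in x, end 6 mm above the hinge line
- tag2_edge (a point): middle of the free edge of flip tag 2, 60 mm from the hinge line; about 99 mm above the stand's underside and 34 mm to one side of the hinge when leaning at a stop
- tag3 (a joint): angle in rad of flip tag 3, a stiff plate 44 mm wide, 5 mm thick, reaching 60 mm from its hinge, green on one broad face and red on the other. 0 is upright. At the stop +0.61 it leans 35 degrees towards the -y side of its stand (the robot's right) and the GREEN face looks up; at the stop -0.61 it leans towards +y (the robot's left) and the RED face looks up. Light (40 g), almost free hinge: pushed past upright by 0.2 rad or more it falls over to the other stop by itself
- stand3: aluminium stand of flip tag 3, fixed to the deck, foot 56 x 44 mm, 56 mm high. Origin: centre of its underside, on the deck's top. The hinge line runs along the stand's x axis (the deck's x axis, away from the robot), 50 mm above the origin; the two hinge cheeks, up to 27.5 mm either side in x, end 6 mm above the hinge line
- tag3_edge (a point): middle of the free edge of flip tag 3, 60 mm from the hinge line; about 99 mm above the stand's underside and 34 mm to one side of the hinge when leaning at a stop
- tag4 (a joint): angle in rad of flip tag 4, a stiff plate 44 mm wide, 5 mm thick, reaching 60 mm from its hinge, green on one broad face and red on the other. 0 is upright. At the stop +0.61 it leans 35 degrees towards the -y side of its stand (the robot's right) and the GREEN face looks up; at the stop -0.61 it leans towards +y (the robot's left) and the RED face looks up. Light (40 g), almost free hinge: pushed past upright by 0.2 rad or more it falls over to the other stop by itself
- stand4: aluminium stand of flip tag 4, fixed to the deck, foot 56 x 44 mm, 56 mm high. Origin: centre of its underside, on the deck's top. The hinge line runs along the stand's x axis (the deck's x axis, away from the robot), 50 mm above the origin; the two hinge cheeks, up to 27.5 mm either side in x, end 6 mm above the hinge line
- tag4_edge (a point): middle of the free edge of flip tag 4, 60 mm from the hinge line; about 99 mm above the stand's underside and 34 mm to one side of the hinge when leaning at a stop
- full_cup_1: FULL cup: loose grey plastic cup, 87 mm across, 60 mm high, with a notch in its front, standing in a white nest; packed with seven white vials (fixed in it) whose orange caps stand 6 mm above the rim, 0.9 kg. Origin: centre of its underside. Its own tag is the nearest one, straight in front of it on the robot's side (130 mm nearer the robot along the deck's x)
- full_cup_2: the other FULL cup, the same with seven orange-capped vials. Origin: centre of its underside. Its own tag is the nearest one, straight in front of it on the robot's side (130 mm nearer the robot along the deck's x)
- part_cup: cup that is NOT full: loose grey plastic cup, 87 mm across, 60 mm high, with a notch in its front, standing in a white nest; holds only two orange-capped vials. Origin: centre of its underside. Its own tag is the nearest one, straight in front of it on the robot's side (130 mm nearer the robot along the deck's x)
- empty_cup: cup that is NOT full: loose grey plastic cup, 87 mm across, 60 mm high, with a notch in its front, standing in a white nest; bare inside, black drain holes in its floor. Origin: centre of its underside. Its own tag is the nearest one, straight in front of it on the robot's side (130 mm nearer the robot along the deck's x)
- deck: fixed white plastic deck, 300 mm (its x, away from the robot) by 520 mm (its y) by 20 mm thick, carrying in a row along y, 120 mm apart, four nests with cups, and in front of them four flip-tag stands. Origin: centre of its underside
- vial: bystander: loose white vial with an orange cap, 23 mm across, 50 mm high, 30 g, standing on the deck's edge strip in front of the tag stands. Origin: centre of its underside
- jar: bystander: white-labelled jar with a blue cap, 64 mm across, 95 mm high, on the table to the right of the deck. Origin: centre of its underside
- brush: bystander: small brush lying on the table to the left of the deck. Origin: on its underside

How it is judged:
By the outcome, as a careful person would: the job done as asked, in the order asked, and still so for the second after the job is handed in, with the robot touching nothing.
It also fails if it takes over 48 s, if anything falls off the work surface, if the arm or the gripper's body presses on something with over 40 N, if the wrist force passes 120 N, or if a joint passes its speed limit or range.

## Working session

There is one attempt and no reset: what is moved stays moved. The work goes in short steps, Python scripts to look and compute and a tool call to move; the robot and the scene stay as the last step left them, time stands still between calls to the robot, and variables do not carry over. Pictures are saved under pics/ and viewed, at most 10 in all, crops included, and the job is handed in when it is done.

Besides the shell and the picture viewer there is one more tool, called as name(argument=value, ...) on one line, values as JSON. move_arm: Moves the arm, as the interface text tells. Its arguments: {"type":"object","properties":{"commands":{"type":"array"}},"required":["commands"]}

```bash
mkdir -p pics; python3 - <<'E'
from cell import *
import cv2
for n in ["scene","top"]:
    cv2.imwrite(f"pics/{n}0.png",read_camera(n)); c=camera_info(n); print(n,c)
print(state())
E
```

```text
scene {'K': array([[511.29012624,   0.        , 317.1202418 ],
       [  0.        , 511.29012624, 202.25468782],
       [  0.        ,   0.        ,   1.        ]]), 'k1': -0.03689565190918491, 'cam_to_world': array([[ 8.76302361e-01,  3.57651220e-01, -3.22768922e-01,
         1.04596503e+03],
       [ 4.81736622e-01, -6.57330549e-01,  5.79522542e-01,
        -8.40000595e+02],
       [-4.89892810e-03, -6.63326582e-01, -7.48314003e-01,
         1.17340548e+03],
       [ 0.00000000e+00,  0.00000000e+00,  0.00000000e+00,
         1.00000000e+00]])}
top {'K': array([[366.71654404,   0.        , 311.45565642],
       [  0.        , 366.71654404, 193.94606506],
       [  0.        ,   0.        ,   1.        ]]), 'k1': -0.038796519867399584, 'cam_to_world': array([[-2.40105752e-02, -9.99143987e-01,  3.36865706e-02,
         5.17968188e+02],
       [-9.99589451e-01,  2.34670462e-02, -1.64385862e-02,
         6.47451566e+00],
       [ 1.56339903e-02, -3.40674405e-02, -9.99297247e-01,
         1.14583521e+03],
       [ 0.00000000e+00,  0.00000000e+00,  0.00000000e+00,
         1.00000000e+00]])}
{'t': 0.1, 'joints': array([ 1.14742359e+00,  4.91493048e-01,  1.55938793e+00,  1.32193270e-05,
        1.09167708e+00, -1.05575848e-01]), 'qvel': array([ 0.00035685, -0.00225181, -0.00137917, -0.00084311, -0.00157674,
       -0.0011803 ]), 'tau': array([ 3.11388620e-03, -6.13628125e+01, -2.58609563e+01,  6.94210804e-02,
        4.69903811e-02, -8.72007217e-05]), 'eef_pos': array([195.17164062, 593.52588468, 214.12424863]), 'tcp_rot': array([-3.14063386e+00, -1.13394254e-04,  2.82378961e+00]), 'ft_force': array([-0.52853097,  1.63604923, -0.36489609]), 'moment': array([0.02143408, 0.00754362, 0.02601915]), 'grip_force': 0.0, 'opening': 1.00225066052489}
```

View pics/top0.png

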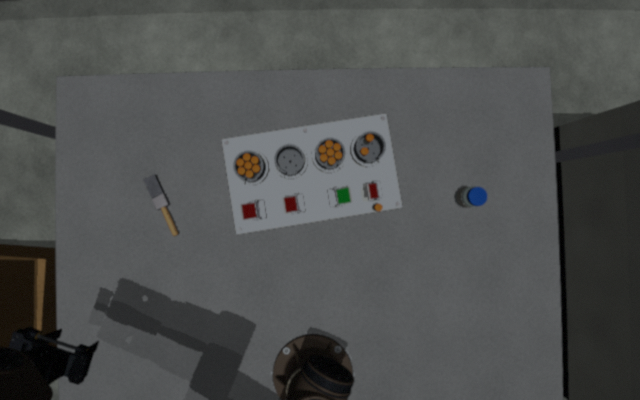

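View pics/scene0.png

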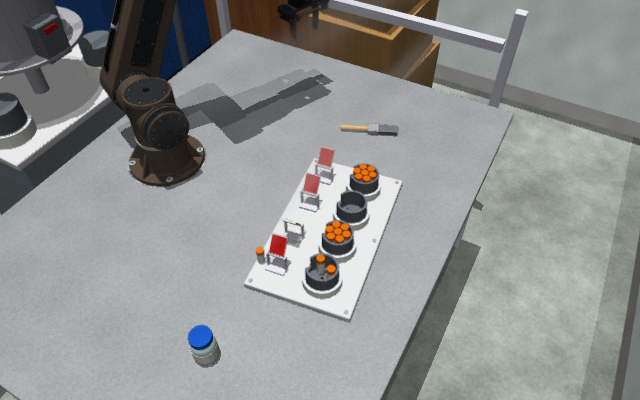

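The top view shows full cups at (250,165) and (330,152), the empty one at (290,160) and the part-filled one at (368,148). The tags in front of them read red (250,211), red (293,204), green (343,196) and red (373,190). Only the leftmost tag, which reads red for a full cup, is wrong. Next I'll measure it.

```bash
cat > h.py <<'E'
import cv2, numpy as np
from cell import *
def ray(n,uv):
    c=camera_info(n); k=c["k1"]
    p=cv2.undistortPoints(np.array([[uv]],float),c["K"],np.array([k,0,0,0.]))[0,0]
    T=c["cam_to_world"]; d=T[:3,:3]@np.r_[p,1]; return T[:3,3],d/np.linalg.norm(d)
def plane(n,uv,z):
    o,d=ray(n,uv); return o+d*(z-o[2])/d[2]
def tri(a,b):
    (o,d),(p,e)=a,b
    s=np.linalg.lstsq(np.c_[d,-e],p-o,rcond=None)[0]
    q,r=o+s[0]*d,p+s[1]*e; return (q+r)/2,np.linalg.norm(q-r)
def blobs(im,kind):
    b,g,r=[im[...,i].astype(int) for i in range(3)]
    m={"red":(r>80)&(g<0.4*r)&(b<0.5*r),"green":(g>80)&(r<.5*g)&(b<.6*g),"orange":(r>120)&(g>.4*r)&(g<.75*r)&(b<.4*r)}[kind]
    n,l,s,c=cv2.connectedComponentsWithStats(m.astype(np.uint8))
    return [(c[i].round(1),s[i].tolist(),cv2.minAreaRect(np.argwhere(l==i)[:,::-1].astype(np.float32))) for i in range(1,n) if s[i,4]>25]
E
python3 - <<'E'
from h import *
for n in ["top","scene"]:
    im=cv2.imread(f"pics/{n}0.png")
    for k in ["red","green"]:
        for c,s,r in blobs(im,k): print(n,k,c,s, plane(n,c,95).round(0), "box@95",[plane(n,q,95)[:2].round(0).tolist() for q in cv2.boxPoints(r)] if n=="top" else "")
a=plane("top",(222,139),20);b=plane("top",(237,234),20);c=plane("top",(387,114),20);print(a,b,c,np.linalg.norm(a-b),np.linalg.norm(a-c),np.degrees(np.arctan2(*(a-b)[[1,0]])),np.degrees(np.arctan2(*(c-a)[[0,1]])))
# cup 1 rim centre (cap cluster) & stand
print(plane("top",(249,165),90))
im=cv2.imread("pics/top0.png")[120:245,215:410]; cv2.imwrite("pics/c0.png",cv2.resize(im,None,fx=4,fy=4,interpolation=2))
E
```

```text
top green [342.9 195.1] [337, 188, 13, 15, 84] [ 548. -101.   95.] box@95 [[563.0, -83.0], [569.0, -113.0], [531.0, -120.0], [526.0, -90.0]]
scene red [49.5 26.1] [44, 23, 12, 8, 29] [-872.  322.   95.] box@95 
scene red [277.6 244.8] [270, 235, 16, 21, 250] [ 562. -185.   95.] box@95 
[732.01996431 259.90350433  20.        ] [438.7681225  218.50528737  20.        ] [ 799.60535028 -253.41909135   20.        ] 296.1595095368278 517.7527128240409 8.035319335433446 172.49943121381682
[641.3323989  167.26956336  90.        ]
```

View pics/c0.png

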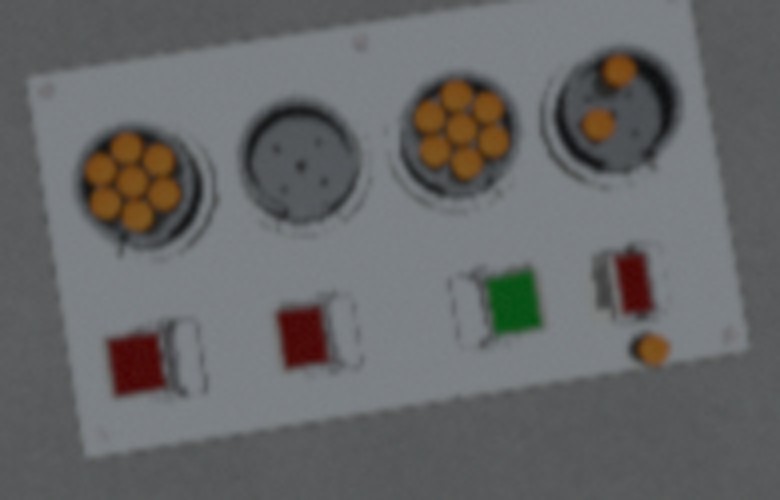

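The crop shows four tags on their stops: red, red, green and red. Tag 1's red face runs from its free edge at about crop x=110 to its hinge side at about 165. I'll locate it precisely.

```bash
sed -i 's/r>80)&(g<0.4\*r)&(b<0.5\*r)/r>55)\&(g<0.5*r)\&(b<0.5*r)/' h.py; python3 - <<'E'
from h import *
C={}
for n in ["top","scene"]:
    for c,s,r in blobs(cv2.imread(f"pics/{n}0.png"),"red"):
        if s[4]>60 and 230<c[0]<400 and c[1]>130: print(n,c,s)
e=plane("top",(242.5,212),119);h=plane("top",(256.3,209.8),75)
print(e,h)
# predicted from cup: deck yaw 8deg, 130 nearer
a=np.radians(7.8); ux=np.array([np.cos(a),np.sin(a)]);uy=np.array([-ux[1],ux[0]])
cup=plane("top",(215+131.5/4,120+182/4),86)[:2]; st=cup-130*ux
print("stand from cup",st,"uy",uy,"edge rel",(e[:2]-st)@ux,(e[:2]-st)@uy,(h[:2]-st)@uy)
print(camera_info("wrist")["cam_to_world"].round(2))
E
```

```text
top [373.  190.6] [370, 184, 8, 14, 83]
top [290.2 203.7] [285, 197, 11, 14, 123]
top [248.6 210.5] [243, 204, 13, 14, 151]
scene [364.2 173.1] [354, 165, 22, 17, 215]
scene [313.6 186.5] [308, 178, 11, 15, 75]
scene [337.7 232.4] [326, 222, 25, 21, 226]
scene [277.7 245. ] [270, 235, 17, 21, 269]
[506.66236384 183.37538561 119.        ] [511.63260688 150.65359498  75.        ]
stand from cup [511.6252025  153.51691694] uy [-0.13571557  0.99074784] edge rel -0.8646625122738897 30.255747839877216 -2.837834942607403
[[ 3.1000e-01  9.2000e-01  2.5000e-01  1.2464e+02]
 [ 9.5000e-01 -3.0000e-01 -8.0000e-02  6.1738e+02]
 [-0.0000e+00  2.7000e-01 -9.6000e-01  3.8402e+02]
 [ 0.0000e+00  0.0000e+00  0.0000e+00  1.0000e+00]]
```

move_arm(commands=[[[3, -3.7, 0], [0, 0, 2.6], 0], [[3, -3.7, 0], [0, 0, 2.6], 0], [[3, -3.7, 0], [0, 0, 2.6], 0], [[3, -3.7, 0], [0, 0, 2.6], 0], [[3, -3.7, 0], [0, 0, 2.6], 0], [[3, -3.7, 0], [0, 0, 2.6], 0], [[3, -3.7, 0], [0, 0, 2.6], 0], [[3, -3.7, 0], [0, 0, 2.6], 0], [[3, -3.7, 0], [0, 0, 2.6], 0], [[3, -3.7, 0], [0, 0, 2.6], 0]])

```text
t: 1.1
eef_pos: [496.1, 222.0, 214.6]
tcp_rot: [3.141, -0.0, -3.004]
ft_force: [0.4, 0.8, 0.6]
opening: 0.217
grip_force: 0.0
```

move_arm(commands=[[[0, 0.5, 0], [0, 0, 0], 0], [[0, 0, 0], [0, 0, 0], 0], [[0.3, 0, -2], [0, 0, 0], 0], [[0, 0, -3], [0, 0, 0], 0], [[0, 0, -3], [0, 0, 0], 0], [[0, 0, -2], [0, 0, 0], 0], [[0, 0, -1], [0, 0, 0], 0], [[0, 0, 0], [0, 0, 0], 0], [[0, 0, 0], [0, 0, 0], 0]])

```text
t: 2.0
eef_pos: [498.3, 229.4, 105.4]
tcp_rot: [3.141, 0.001, -3.005]
ft_force: [1.1, 0.5, -0.2]
opening: 0.004
grip_force: 0.0
```

```bash
python3 - <<'E'
from h import *
print(state()["eef_pos"],state()["ft_force"])
im=read_camera("scene")[90:290,230:430]; cv2.imwrite("pics/s1.png",cv2.resize(im,None,fx=3,fy=3,interpolation=2))
E
```

```text
[498.28198221 229.37501893 105.37412608] [ 1.05370978  0.46971886 -0.1985779 ]
```

View pics/s1.png

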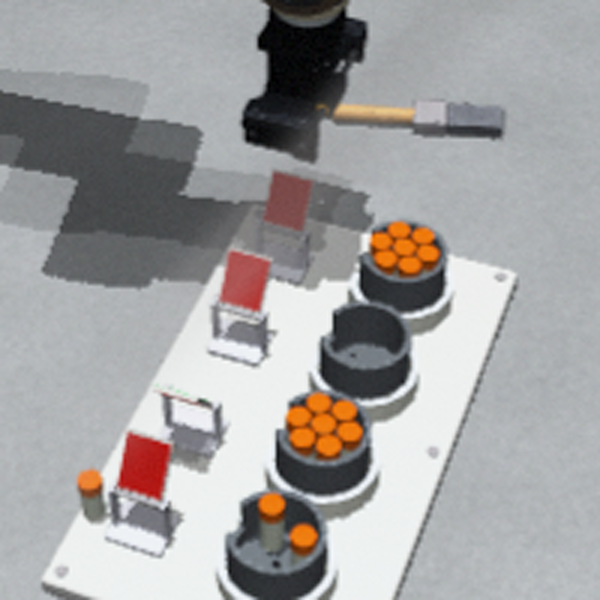

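The gripper is clear on the left of tag 1, so I can push slowly along the deck's −y.

move_arm(commands=[[[0.2, -1.5, 0], [0, 0, 0], 0], [[0.2, -1.5, 0], [0, 0, 0], 0], [[0.1, -0.6, 0], [0, 0, 0], 0], [[0.1, -0.6, 0], [0, 0, 0], 0], [[0.1, -0.6, 0], [0, 0, 0], 0], [[0.1, -0.6, 0], [0, 0, 0], 0], [[0.1, -0.6, 0], [0, 0, 0], 0], [[0.1, -0.6, 0], [0, 0, 0], 0], [[0.1, -0.6, 0], [0, 0, 0], 0], [[0, 0, 0], [0, 0, 0], 0]])

```text
t: 3.05
eef_pos: [509.4, 156.1, 104.6]
tcp_rot: [3.142, -0.0, -3.006]
ft_force: [-0.6, 0.1, 0.4]
opening: 0.002
grip_force: 0.0
```

move_arm(commands=[[[0.1, -0.4, 0], [0, 0, 0], 0], [[0, -0.4, 0], [0, 0, 0], 0], [[0, -0.3, 0], [0, 0, 0], 0], [[0, 0, 0], [0, 0, 0], 0], [[0, 0, 0], [0, 0, 0], 0]])

```text
t: 3.55
eef_pos: [510.3, 145.7, 104.7]
tcp_rot: [3.141, -0.0, -3.006]
ft_force: [-0.2, 0.1, 0.4]
opening: 0.005
grip_force: 0.0
```

```bash
python3 - <<'E'
from h import *
print(state()["eef_pos"],state()["ft_force"])
im=read_camera("scene")[90:290,230:430]; cv2.imwrite("pics/s2.png",cv2.resize(im,None,fx=3,fy=3,interpolation=2))
E
```

```text
[510.25439398 145.66843069 104.67049686] [-0.18779238  0.06847898  0.38597058]
```

View pics/s2.png

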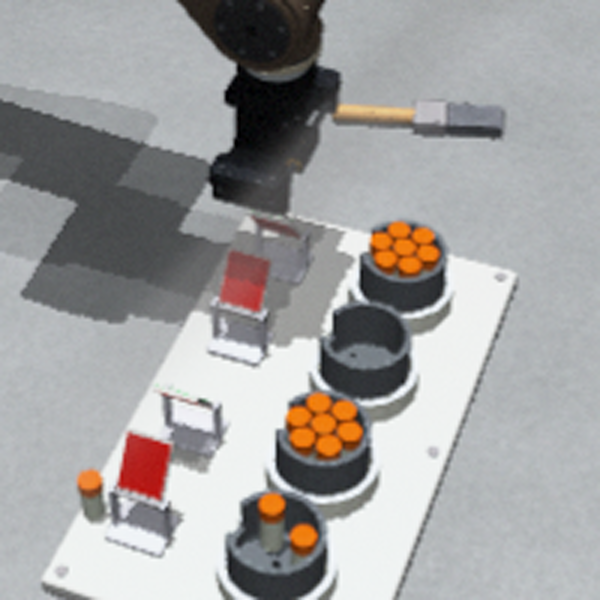

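Tag 1 has fallen to the other stop: at (280,230) it is edge-on, like the green tag 3. I'll retreat to the left and up, then check.

move_arm(commands=[[[-0.3, 2, 0], [0, 0, 0], 0], [[-0.3, 3, 0], [0, 0, 0], 0], [[-0.3, 3, 0], [0, 0, 0], 0], [[0, 3, 2], [0, 0, 0], 0], [[0, 3, 4], [0, 0, 0], 0], [[-2, 4, 4], [0, 0, 0], 0], [[-3, 4, 2], [0, 0, 0], 0], [[-3, 3, 0], [0, 0, 0], 0], [[0, 0, 0], [0, 0, 0], 0], [[0, 0, 0], [0, 0, 0], 0]])

```text
t: 4.6
eef_pos: [426.0, 386.8, 216.6]
tcp_rot: [-3.142, 0.0, -3.003]
ft_force: [0.9, -0.7, 0.2]
opening: 0.01
grip_force: 0.0
```

```bash
python3 - <<'E'
from h import *
print(state()["eef_pos"])
im=read_camera("top")[120:245,215:410]; cv2.imwrite("pics/t2.png",cv2.resize(im,None,fx=4,fy=4,interpolation=2))
E
```

```text
[426.03984728 386.83962705 216.60736869]
```

View pics/t2.png

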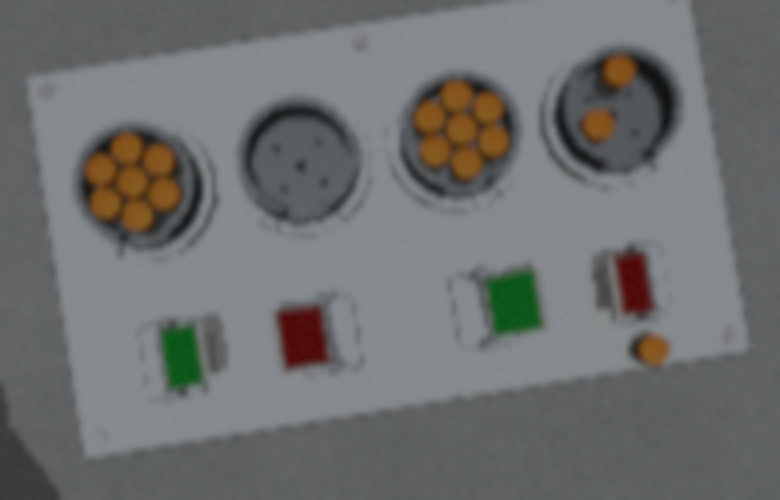

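The tags now read green (182,357), red, green (513,300) and red. That matches the cups, and nothing else has moved.

```bash
python3 -c "
from cell import env
print(env.job_done())"
```

```text
the job is handed in; nothing more can be done
None
```

Job handed in: I pushed over only the leftmost tag, the one that was wrong, so both full cups now show green and the other two red; the cups, vial, jar and brush were left alone.

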